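# Put the colours away in their rests

### The job

Put the four colour containers of the front row away, each seated flat in its own wooden rest and let go: dropper bottle in the square block, ink bottle in the smaller disc, pigment pot in the larger disc, paint tube lengthwise (either way round) in the long tray. Keep bottles and pot upright, and leave the loupe and the cork block where they are.

Things in the scene. Friction and masses are not known exactly. Their poses are not given: they have to be found in the camera images.
- dropper_bottle: Closed dropper bottle, brown glass with a pale label, black collar and black rubber bulb: the tallest of the containers, 33 mm across, 102 mm high. The straight round body is 60 mm high, collar 24 mm across, bulb 13 mm across. It stands upright. Origin: centre of its underside; z up.
- ink_bottle: Capped squat ink bottle, brown glass with a dark cap, 38 mm across, 60 mm high; the round body is about straight up to 35 mm, the cap (top 17 mm) is 30 mm across. It stands upright in the row nearest the robot, on the bare wood; the bottles at the back on the white sheet are not meant. Origin: centre of its underside; z up.
- pigment_pot: Round plastic pigment pot with a wide screw lid, reddish brown, 50 mm high; body 56 mm across, lid (the top 14 mm) 60 mm across. It stands upright. Origin: centre of its underside; z up.
- paint_tube: Part-used paint tube lying flat, 100 mm long (along its y axis, screw cap at +y), 26 mm wide (x axis), 20 mm high. Origin: middle of its length, on the underside; z up.
- square_rest: Rest for the dropper bottle: a square block of pale wood, 68 x 68 mm, 11 mm high, fixed to the bench, with one round well 48 mm across and 7 mm deep (well floor 4 mm above the bench). Origin: centre of the underside, below the well's centre; z up.
- small_disc_rest: Rest for the ink bottle: the smaller of two round discs of pale wood, 73 mm across, 11 mm high, fixed to the bench, with a round well 55 mm across and 7 mm deep (well floor 4 mm above the bench). Origin: centre of the underside; z up.
- large_disc_rest: Rest for the pigment pot: the larger of two round discs of pale wood, 96 mm across, 11 mm high, fixed to the bench, with a round well 76 mm across and 7 mm deep (well floor 4 mm above the bench). Origin: centre of the underside; z up.
- long_rest: Rest for the paint tube: a long shallow tray of pale wood, 130 mm long (along its y axis) and 56 mm wide (x axis), fixed to the bench; inside 118 x 44 mm, floor 4 mm and rim 11 mm above the bench. The two long walls are cut away over the middle 58 mm, where the fingers go. Origin: centre of the underside; z up.
- loupe: Black round stand loupe (magnifier), 35 mm across, 32 mm high, standing in the row with the containers. Not a container: it stays where it is. Origin: centre of its underside.
- cork_block: Cork sanding block, 55 x 95 x 35 mm high, lying flat to the right of the rests. It stays where it is. Origin: centre of its underside.
Not all that is in view belongs to the job. What is shaped like the paint_tube but purple is not meant. What is shaped like the small_disc_rest but black is not meant.

How it is judged:
At the end, for the whole second after the job is handed in: Each container in its own rest: within 13 mm of the centre, underside 1 to 8 mm above the underside of the rest, tilt under 0.15 rad, at rest; tube within 0.25 rad of the tray's length, either way round. Loupe and cork block within 30 mm of their start (horizontal distance between dropper_bottle and square_rest below 0.013 m and z of dropper_bottle in the frame of square_rest between 0.001 and 0.008 m and angle between each of dropper_bottle, ink_bottle, pigment_pot, paint_tube's own z axis and vertical below 0.15 rad and linear speed of each of dropper_bottle, ink_bottle, pigment_pot, paint_tube below 0.02 m/s and horizontal distance between ink_bottle and small_disc_rest below 0.013 m and z of ink_bottle in the frame of small_disc_rest between 0.001 and 0.008 m and horizontal distance between pigment_pot and large_disc_rest below 0.013 m and z of pigment_pot in the frame of large_disc_rest between 0.001 and 0.008 m and horizontal distance between paint_tube and long_rest below 0.013 m and z of paint_tube in the frame of long_rest between 0.001 and 0.008 m and angle between the y axis of paint_tube and the y axis of long_rest, either way round below 0.25 rad and distance of each of loupe, cork_block from where it was at the start of the episode below 0.03 m); the robot touches nothing.
It fails at once if the loupe is pushed or carried more than 30 mm from its place (distance of loupe from where it was at the start of the episode above 0.03 m).
It fails at once if the cork block is pushed or carried more than 30 mm from its place (distance of cork_block from where it was at the start of the episode above 0.03 m).
It fails at once if the dropper bottle is tipped over (angle between dropper_bottle's own z axis and vertical above 0.7 rad).
It fails at once if the ink bottle is tipped over (angle between ink_bottle's own z axis and vertical above 0.7 rad).
It fails at once if the pigment pot is tipped over (angle between pigment_pot's own z axis and vertical above 0.7 rad).
It also fails if it takes over 112 s, if anything falls off the work surface, if the arm or the gripper's body presses on something with over 40 N, if the wrist force passes 120 N, or if a joint passes its speed limit or range.

### The arm

A 6-joint arm with a two-finger parallel gripper is mounted at the origin on a cart in front of the work surface, level with it; the furniture and walls round the work are solid. World frame = base frame: x ahead of the robot, y to its left, z up, the work surface at z = 0. Lengths are in m, angles in rad, forces in N, time in s.
With the tool pointing down it reaches from about 0.3 to 0.85 m from the base axis. Payload 5.4 kg.
Tool frame: the origin (TCP) lies at the very end of the fingers, on their centre line; the grasp point (between the pads) lies 19 mm behind it; z points along the fingers, y is the line along which they close (so a half turn about z gives the same grasp; the last joint's range is limited). The gripper opens to 85 mm and grips with 20 to 120 N. Pads are 22 mm wide; open, the fingers measure 114 mm over their backs; the gripper's body (76 mm by 85 mm) begins 54 mm behind the grasp point. The pads swing forward as they close: fully open they stand 13 mm farther back than shut.
Start: joints at [-1.346, 0.158, 1.597, -0, 1.386, -0.21], TCP at [0.242, -0.521, 0.231] pointing down, gripper open.
Joint ranges: [-2.91, 2.91], [-0.94, 2.29], [0.18, 2.7], [-1.29, 4.43], [0.17, 2.64], [-3, 3]. Speed limits (rad/s): [2.57, 2.57, 3.14, 3.14, 3.14, 3.14].

### API

Orientations are given as a unit quaternion [x, y, z, w].
In Python, from workcell import status, grab_frame, env gives the robot as it stands.
- The arm moves only by the shell command python3 -m creep 'ROWS'. ROWS is JSON, a list that holds one entry, the list of rows, each a list of 7 numbers: the turn, a rotation vector about the tool's x, y, z in degrees, then the shift along the tool's x, y, z in mm, then the closure, from -1 (fully open) to 1 (shut), so that 0 is half open. In form: [[[wx, wy, wz, x, y, z, hand], ...]]. A call has 1 to 20 rows; each row is the pose to reach, as a shift and turn from the pose commanded when the call began, along the tool's axes at that moment; what a row does not reach only later rows make up. A row lasts 1/12 s, in which the tool goes at most 41.7 mm and 7.16 degrees, less where a joint would pass 70% of its speed; a pose out of reach is approached as far as the arm can. A call with a gripper value outside its range is refused whole. The fingers move at their own pace and stop on an object; the grip force is fixed at half the most. Time passes only in rows, so rows that repeat a pose let the fingers close. It gives the time, the measured TCP pose, the force, the opening and the grip force at its end, in the units of the state.
- status.state(): the state, without advancing time (a new reading comes with each control period).
- grab_frame(name): name is "scene" or "side" or "wrist"; returns a dict with "img" (400x640x3 uint8, blue, green, red), "depth" (400x640 float32, m along the optical axis (not along the pixel's ray), 0 where there is no reading), "fovy" (degrees; the focal length in pixels is half the picture's height over the tangent of half this angle, whatever the lens; pixels are square), "cx", "cy" (the principal point, pixels), "T" (4x4, takes a point from camera to world coordinates); the wrist camera has in their place "mount" (4x4, takes a point from camera to tool coordinates, whose origin is the TCP and whose axes are the flange's). Camera axes: x right, y up, looking along -z (the intrinsics and any distortion apply to the point x, -y, -z); pixel columns grow to the right and rows downward; lengths in m; the calibration is good to about 2 mm. The wrist camera is an equidistant fisheye: a pixel r from the principal point sees the ray r / f radians off the axis. A picture is of the moment at which its call begins: read the wrist's pose just before it.
- env.finish_job(): hands the job in; it is judged then, once.
The state is a dict: "time_s": time; "q": joint angles; "joint_velocities": joint speeds; "joint_efforts": joint torques, N m; "tool_pos": TCP position; "eef_rot": TCP orientation; "ft_force": force on the tool from outside, world axes, zero at the start; "wrist_torque": the same for the moment, N m; "grip_width": opening from 0.0 (shut) to 1.0 (fully open); "grasp_force": force on a finger pad.
Only numpy, scipy, OpenCV 4.12 (cv2) and the standard library are available. Lean on these libraries where they do the work, as an engineer would, in place of code of your own. Each camera call takes 0.05 s, during which the arm holds its last target. There are 200 camera calls.

## Working session

There is one attempt and no reset: what is moved stays moved. The work goes in short steps, Python scripts to look and compute and a shell command to move; the robot and the scene stay as the last step left them, time stands still between calls to the robot, and variables do not carry over. Pictures are saved under pics/ and viewed, at most 14 in all, crops included, and the job is handed in when it is done.

```bash
ls; mkdir -p pics; cat > h.py <<'E'
import numpy as np, cv2, pickle
from workcell import status, grab_frame, env
def cloud(f):
    h,w=f["depth"].shape; F=h/2/np.tan(np.radians(f["fovy"])/2)
    u,v=np.meshgrid(np.arange(w),np.arange(h)); d=f["depth"]
    P=np.stack([(u-f["cx"])/F*d,-(v-f["cy"])/F*d,-d],-1)
    W=P@f["T"][:3,:3].T+f["T"][:3,3]; W[d==0]=np.nan
    return W
E
python3 - <<'E'
from h import *
for n in("scene","side"):
    f=grab_frame(n); cv2.imwrite(f"pics/{n}0.png",f["img"]); pickle.dump(f,open(n+".pkl","wb")); print(n,f["fovy"],f["cx"],f["cy"],f["T"].round(3).tolist(),[k for k in f])
print(status.state())
E
```

```text
pics
scene 42.75726957284945 310.98916900053007 197.67170906241387 [[-0.596, 0.436, -0.674, -0.43], [-0.803, -0.334, 0.494, 0.539], [-0.01, 0.836, 0.549, 0.833], [0.0, 0.0, 0.0, 1.0]] ['img', 'depth', 'fovy', 'cx', 'cy', 'T']
side 48.50902248618933 320.7512883787876 200.12694698351595 [[0.999, -0.037, 0.016, 0.605], [0.032, 0.485, -0.874, -1.374], [0.025, 0.874, 0.486, 0.711], [0.0, 0.0, 0.0, 1.0]] ['img', 'depth', 'fovy', 'cx', 'cy', 'T']
{'time_s': 0.1, 'q': array([-1.34608483e+00,  1.58980160e-01,  1.59808623e+00, -2.60080526e-05,
        1.38623407e+00, -2.10072999e-01]), 'joint_velocities': array([-0.00076651, -0.00275211, -0.00408358, -0.00023648, -0.00054289,
        0.00134685]), 'joint_efforts': array([-2.07988510e-04, -3.96990716e+01, -3.32338035e+01, -1.99650372e-04,
        4.19607983e-03, -9.55399088e-06]), 'tool_pos': array([ 0.2420627 , -0.52096761,  0.23042872]), 'eef_rot': array([ 9.76462346e-01,  2.15686246e-01, -1.90306896e-05, -8.53790399e-04]), 'ft_force': array([-0.29336011,  0.63095371,  0.24373465]), 'wrist_torque': array([ 0.00107136, -0.05871625, -0.01589039]), 'grasp_force': 0.0, 'grip_width': 0.999600997109275}
```

View pics/scene0.png

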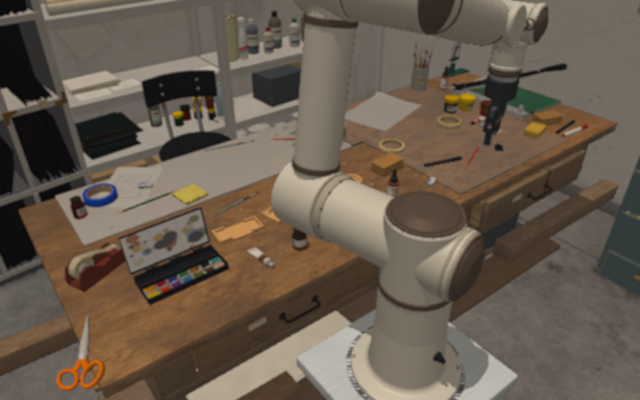

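View pics/side0.png

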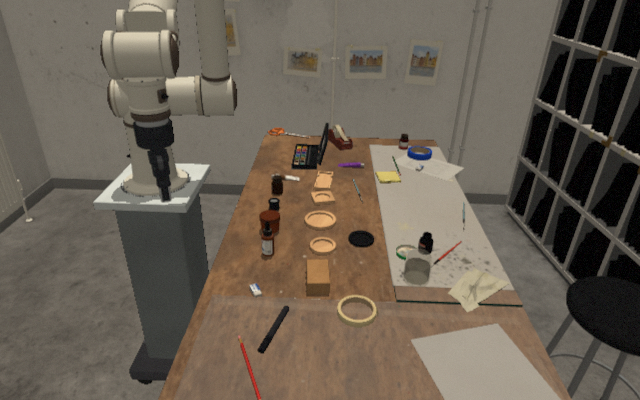

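```bash
python3 - <<'E'
from h import *
f=pickle.load(open("side.pkl","rb")); W=cloud(f)
c=f["img"][160:300,240:385]; cv2.imwrite("pics/c1.png",cv2.resize(c,None,fx=4,fy=4,interpolation=cv2.INTER_CUBIC))
for (u,v) in [(268,230),(268,250),(270,215),(274,203),(277,183),(285,178),(323,180),(322,198),(320,220),(322,245),(318,270),(361,239),(340,165),(250,250)]: print((u,v),W[v,u].round(3), f["img"][v,u])
E
```

```text
(268, 230) [ 0.452 -0.403  0.077] [30 38 41]
(268, 250) [ 0.452 -0.416  0.023] [ 94 106 111]
(270, 215) [ 0.441 -0.281  0.049] [25 44 93]
(274, 203) [ 0.439 -0.18   0.032] [7 7 2]
(277, 183) [ 0.436 -0.069  0.045] [ 0  1 17]
(285, 178) [0.45  0.044 0.009] [ 86  99 111]
(323, 180) [0.586 0.047 0.004] [114 169 221]
(322, 198) [ 0.586 -0.089  0.006] [112 168 220]
(320, 220) [ 0.584 -0.221  0.002] [114 166 220]
(322, 245) [ 0.594 -0.355  0.003] [105 157 208]
(318, 270) [ 0.588 -0.508  0.035] [ 77 125 169]
(361, 239) [ 0.704 -0.318  0.003] [25 24 25]
(340, 165) [0.647 0.178 0.006] [128  55 110]
(250, 250) [ 0.399 -0.388 -0.   ] [ 66  96 134]
```

View pics/c1.png

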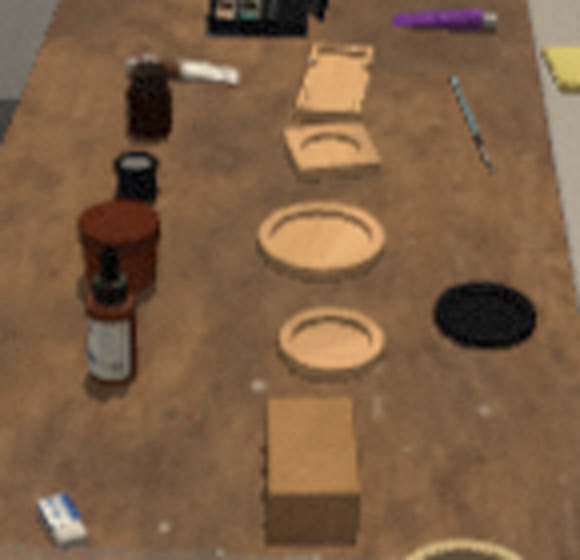

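```bash
cat >> h.py <<'E'
from scipy.optimize import least_squares
def circ(P,r):
    P=P[:, :2]; c0=np.median(P,0)+[0,r*.6]
    s=least_squares(lambda c:np.hypot(*(P-c).T)-r,c0,loss="soft_l1",f_scale=.002)
    return s.x.round(4), round(float(np.median(abs(s.fun))),4), len(P)
def sel(W,x,y,z):
    m=(W[...,0]>x[0])&(W[...,0]<x[1])&(W[...,1]>y[0])&(W[...,1]<y[1])&(W[...,2]>z[0])&(W[...,2]<z[1]); return m
E
python3 - <<'E'
from h import *
fs={n:pickle.load(open(n+".pkl","rb")) for n in("side","scene")}
for n,f in fs.items():
    W=cloud(f); print(n)
    def mask(x,y,z): return W[sel(W,x,y,z)]
    for nm,x,y,z,r in [("drop",(.41,.49),(-.45,-.37),(.012,.055),.0165),("pot",(.39,.49),(-.33,-.24),(.038,.046),.03),("loupe",(.41,.48),(-.215,-.14),(.006,.03),.0175),("ink",(.40,.475),(-.11,-.03),(.008,.032),.019)]:
        P=mask(x,y,z)
        if len(P)>10: print(nm,*circ(P,r),P[:,2].max())
    for nm,y in [("sq",(-.135,-.04)),("ld",(-.28,-.17)),("sd",(-.40,-.315)),("tray",(-.035,.13)),("cork",(-.58,-.42)),("tube",(-.02,.10))]:
        P=mask((.39,.53) if nm=="tube" else (.51,.66),y,(.025,.05) if nm=="cork" else (.0075,.03)if nm!="tube" else (.006,.05))
        if len(P)<8: continue
        R=cv2.minAreaRect((P[:,:2]*1000).astype(np.float32)); print(nm,[np.round(a,1) for a in R],cv2.boxPoints(R).round().tolist(),len(P),P[:,2].max().round(3))
E
```

```text
side
drop [ 0.4482 -0.3996] 0.0008 172 0.054980211087263364
pot [ 0.4382 -0.2793] 0.001 46 0.04599772469673813
loupe [ 0.4352 -0.16  ] 0.0024 82 0.029955536589292064
ink [ 0.4309 -0.0512] 0.0015 78 0.03167070572292974
sq [array([585.7, -86.3]), array([66.9, 75.8]), np.float64(14.1)] [[544.0, -58.0], [563.0, -131.0], [627.0, -115.0], [609.0, -41.0]] 148 0.014
ld [array([ 582.8, -226.9]), array([98.2, 93.5]), np.float64(70.3)] [[522.0, -257.0], [610.0, -289.0], [643.0, -196.0], [555.0, -165.0]] 183 0.014
sd [array([ 594.4, -363.5]), array([69.5, 71.9]), np.float64(14.9)] [[552.0, -338.0], [570.0, -407.0], [637.0, -389.0], [619.0, -320.0]] 152 0.013
tray [array([586.6,  40.4]), array([140.5,  55.5]), np.float64(85.4)] [[553.0, -27.0], [609.0, -32.0], [620.0, 108.0], [565.0, 113.0]] 72 0.014
cork [array([ 586.4, -511.5]), array([55.1, 97.7]), np.float64(3.6)] [[556.0, -464.0], [562.0, -562.0], [617.0, -558.0], [611.0, -461.0]] 595 0.038
tube [array([442. ,  49.4]), array([86.5, 26.5]), np.float64(0.9)] [[399.0, 62.0], [399.0, 35.0], [486.0, 37.0], [485.0, 63.0]] 60 0.021
scene
drop [ 0.4276 -0.3794] 0.0041 125 0.054384090331794366
ink [ 0.402  -0.0321] 0.0037 96 0.03199100669384325
sq [array([584.4, -58.3]), array([35.3, 81.2]), np.float64(77.9)] [[541.0, -67.0], [620.0, -84.0], [628.0, -50.0], [548.0, -32.0]] 78 0.013
sd [array([ 591.3, -383.6]), array([26.5, 64.7]), np.float64(82.3)] [[557.0, -392.0], [622.0, -401.0], [625.0, -375.0], [561.0, -366.0]] 32 0.014
tray [array([583.9,  44.8]), array([131. ,  58.9]), np.float64(85.1)] [[549.0, -18.0], [608.0, -23.0], [619.0, 108.0], [560.0, 113.0]] 125 0.013
cork [array([ 582.9, -505.8]), array([58.8, 98.3]), np.float64(6.4)] [[548.0, -460.0], [559.0, -558.0], [618.0, -551.0], [607.0, -454.0]] 303 0.038
tube [array([441.2,  55.8]), array([91.8, 20.9]), np.float64(4.0)] [[395.0, 63.0], [396.0, 42.0], [488.0, 49.0], [486.0, 69.0]] 176 0.021
```

Everything needed is in the crop. Front row, side-picture pixels: dropper (268,243), pot (270,222), loupe (274,203), ink bottle (277,187) and white tube (288,178). Rests: small disc (322,245), large disc (320,220), square (322,198), tray (323,181).
Things that could be mistaken: back-row ink bottles (426,243) and (404,143), black disc (361,239), purple tube (350,165), and the loupe for the ink bottle. The close crop and heights confirm the choices. First I go above the dropper.

```bash
python3 -m creep '[[[0,0,-65,238,-23,30,-1],[0,0,-65,238,-23,30,-1],[0,0,-65,238,-23,30,-1],[0,0,-65,238,-23,30,-1],[0,0,-65,238,-23,30,-1],[0,0,-65,238,-23,30,-1],[0,0,-65,238,-23,30,-1],[0,0,-65,238,-23,30,-1],[0,0,-65,238,-23,30,-1],[0,0,-65,238,-23,30,-1],[0,0,-65,238,-23,30,-1],[0,0,-65,238,-23,30,-1],[0,0,-65,238,-23,30,-1],[0,0,-65,238,-23,30,-1]]]'
cat >> h.py <<'E'
from scipy.spatial.transform import Rotation as R
def wrist(name):
    s=status.state(); f=grab_frame("wrist"); f["s"]=s
    T=np.eye(4); T[:3,:3]=R.from_quat(s["eef_rot"]).as_matrix(); T[:3,3]=s["tool_pos"]; f["T"]=T@f["mount"]
    cv2.imwrite("pics/"+name+".png",f["img"]); pickle.dump(f,open(name+".pkl","wb")); return f
def wcloud(f):
    h,w=f["depth"].shape; F=h/2/np.tan(np.radians(f["fovy"])/2)
    u,v=np.meshgrid(np.arange(w)-f["cx"],np.arange(h)-f["cy"]); r=np.hypot(u,v)+1e-9; d=f["depth"]; k=np.tan(r/F)/r
    W=np.stack([u*k*d,-v*k*d,-d],-1)@f["T"][:3,:3].T+f["T"][:3,3]; W[(d==0)|(r/F>1.4)]=np.nan
    return W
E
python3 - <<'E'
from h import *
f=wrist("w1"); W=wcloud(f); print(f["s"]["tool_pos"],f["s"]["eef_rot"],f["fovy"],f["mount"].round(3).tolist())
for nm,x,y,z,r in [("drop",(.41,.49),(-.45,-.37),(.012,.055),.0165),("bulb",(.41,.49),(-.45,-.37),(.085,.12),.0065),("pot",(.39,.49),(-.33,-.24),(.038,.06),.03)]:
    P=W[sel(W,x,y,z)]
    if len(P)>5: print(nm,np.median(P,0).round(4),circ(P,r),P.min(0).round(3),P.max(0).round(3))
P=W[sel(W,(.5,.65),(-.41,-.31),(.007,.02))]
if len(P)>5: print(P.min(0),P.max(0),len(P))
E
```

```text
time_s: 1.27
tool_pos: [0.4482, -0.4005, 0.2013]
eef_rot: [0.708, 0.706, 0.0, -0.0]
ft_force: [0.0, -0.1, 0.4]
grip_width: 0.995
grasp_force: 0.0
[ 0.44818602 -0.40047822  0.20127786] [ 7.08264632e-01  7.05947030e-01  1.63657227e-05 -4.26916204e-05] 65.70646984690485 [[-0.001, 0.965, 0.26, 0.066], [1.0, 0.001, -0.001, 0.001], [-0.001, 0.26, -0.965, -0.142], [0.0, 0.0, 0.0, 1.0]]
drop [ 0.4496 -0.3853  0.0357] (array([ 0.4492, -0.3706]), 0.0028, 195) [ 0.433 -0.397  0.012] [ 0.466 -0.383  0.055]
bulb [ 0.4495 -0.3986  0.0975] (array([ 0.4497, -0.4014]), 0.0014, 220) [ 0.443 -0.407  0.085] [ 0.455 -0.394  0.103]
pot [ 0.4397 -0.2821  0.0489] (array([ 0.4314, -0.2775]), 0.009, 2973) [ 0.41  -0.311  0.038] [ 0.469 -0.252  0.051]
[ 0.55968528 -0.39941877  0.00703706] [ 0.63202955 -0.32699716  0.01294819] 1254
```

View pics/w1.png

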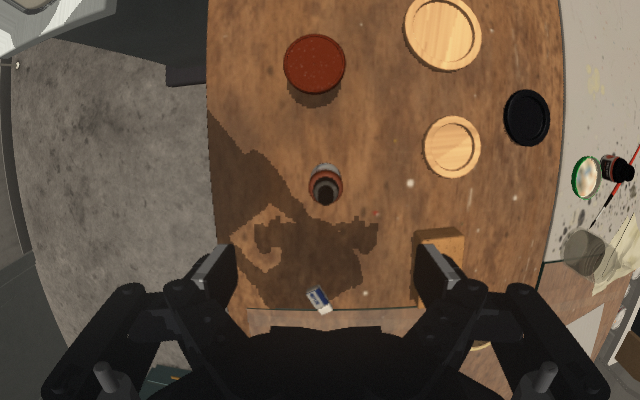

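The wrist view confirms the dropper at (325,185), the small disc at (452,147) and the pot at (315,65). It agrees with the side fits to within 2 mm, so I descend and grip.

```bash
python3 -m creep '[[[0,0,0,0,1,40,-1],[0,0,0,0,1,80,-1],[0,0,0,0,1,110,-1],[0,0,0,0,1,135,-1],[0,0,0,0,1,155,-1],[0,0,0,0,1,165,-1],[0,0,0,0,1,165,-1],[0,0,0,0,1,165,0],[0,0,0,0,1,165,0.3],[0,0,0,0,1,165,1],[0,0,0,0,1,165,1],[0,0,0,0,1,165,1],[0,0,0,0,1,165,1],[0,0,0,0,1,165,1],[0,0,0,0,1,165,1],[0,0,0,0,1,165,1],[0,0,0,0,1,165,1],[0,0,0,0,1,165,1]]]'
python3 - <<'E'
from h import *
f=pickle.load(open("w1.pkl","rb")); W=wcloud(f)
for nm,y,r in [("ld",(-.285,-.17),.048),("sd",(-.41,-.315),.0365),("sq",(-.135,-.04),0)]:
    m=sel(W,(.52,.65),y,(.0075,.016)); P=W[m]
    if len(P)>20: print(nm,P.min(0).round(4),P.max(0).round(4),cv2.minAreaRect((P[:,:2]*1000).astype(np.float32)))
E
```

```text
time_s: 2.82
tool_pos: [0.4499, -0.4014, 0.038]
eef_rot: [0.708, 0.707, -0.0, 0.001]
ft_force: [-2.3, 2.0, 7.1]
grip_width: 0.356
grasp_force: 59.2
ld [ 0.5365 -0.2755  0.0075] [ 0.6319 -0.1863  0.0134] ((585.1368408203125, -232.55984497070312), (95.591796875, 85.833984375), 8.149243354797363)
sd [ 0.5597 -0.3994  0.0075] [ 0.632  -0.327   0.0129] ((596.0499877929688, -363.0948791503906), (71.40447998046875, 72.25091552734375), 67.7598648071289)
```

```bash
python3 -m creep '[[[0,0,0,0,0,-20,1],[0,0,0,0,0,-50,1],[0,0,0,0,0,-85,1],[0,0,0,20,8,-100,1],[0,0,0,50,22,-100,1],[0,0,0,80,35,-100,1],[0,0,0,110,48,-100,1],[0,0,0,140,61,-100,1],[0,0,0,170,74,-100,1],[0,0,0,200,87,-100,1],[0,0,0,230,100,-100,1],[0,0,0,260,113,-100,1],[0,0,0,285,124,-100,1],[0,0,0,305,132,-100,1],[0,0,0,314,136,-100,1],[0,0,0,314,136,-100,1],[0,0,0,314,136,-100,1]]]'
python3 - <<'E'
from h import *
f=wrist("w2"); W=wcloud(f); print(f["s"]["tool_pos"],f["s"]["grip_width"])
for nm,x,y in [("ld",(.52,.65),(-.285,-.17)),("sq",(.53,.64),(-.14,-.04)),("tray",(.53,.64),(-.035,.13)),("ink",(.39,.47),(-.1,0)),("tube",(.37,.5),(.0,.1)),("bulb",(.54,.63),(-.13,-.04))]:
    z=(.05,.07) if nm=="ink" else (.1,.22) if nm=="bulb" else (.008,.03); P=W[sel(W,x,y,z)]
    if len(P)>20: print(nm,len(P),P.min(0).round(4),P.max(0).round(4),cv2.minAreaRect((P[:,:2]*1000).astype(np.float32)))
E
```

```text
time_s: 4.23
tool_pos: [0.5856, -0.087, 0.1362]
eef_rot: [0.707, 0.707, -0.0, 0.0]
ft_force: [-1.1, -0.1, -0.5]
grip_width: 0.358
grasp_force: 59.6
[ 0.58563411 -0.08701834  0.13621639] 0.35841509959495943
ld 406 [ 0.5399 -0.2361  0.008 ] [ 0.6322 -0.1874  0.0127] ((586.1476440429688, -211.73052978515625), (48.244571685791016, 92.35694885253906), 89.52377319335938)
sq 2654 [ 0.5463 -0.1148  0.008 ] [ 0.6281 -0.0455  0.0133] ((587.8084716796875, -86.20838928222656), (69.13992309570312, 68.7409439086914), 13.950417518615723)
tray 1140 [ 0.5552 -0.0239  0.008 ] [0.6205 0.0872 0.0131] ((587.6106567382812, 33.507171630859375), (112.62382507324219, 56.385780334472656), 84.7170181274414)
ink 944 [ 0.4188 -0.0662  0.0501] [ 0.4494 -0.0366  0.0614] ((434.4371643066406, -51.335472106933594), (29.307952880859375, 29.6328067779541), 29.894062042236328)
tube 1365 [0.4006 0.0417 0.008 ] [0.4863 0.0641 0.02  ] ((443.4170837402344, 52.80198669433594), (85.80387115478516, 22.0279598236084), 0.9212896227836609)
bulb 24795 [ 0.54   -0.0994  0.1   ] [ 0.63   -0.0683  0.22  ] ((585.0000610351562, -83.87296295166016), (31.07021713256836, 90.00450897216797), 89.96141052246094)
```

View pics/w2.png

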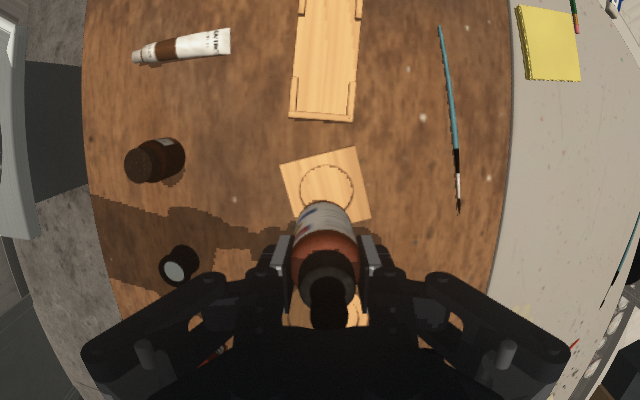

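```bash
python3 -m creep '[[[0,0,0,1,2,35,1],[0,0,0,1,2,65,1],[0,0,0,1,2,82,1],[0,0,0,1,2,88,1],[0,0,0,1,2,92,1],[0,0,0,1,2,92,1],[0,0,0,1,2,92,1],[0,0,0,1,2,92,0.2],[0,0,0,1,2,92,-0.3],[0,0,0,1,2,92,-1],[0,0,0,1,2,92,-1],[0,0,0,1,2,92,-1],[0,0,0,1,2,92,-1],[0,0,0,1,2,70,-1],[0,0,0,1,2,40,-1],[0,0,0,1,2,5,-1],[0,0,0,1,2,-30,-1],[0,0,0,1,2,-30,-1]]]'
python3 - <<'E'
from h import *
f=wrist("w3"); W=wcloud(f); print(f["s"]["tool_pos"],f["s"]["grip_width"])
P=W[sel(W,(.54,.63),(-.13,-.04),(.09,.13))]; print(len(P),P.min(0),P.max(0))
E
```

```text
time_s: 5.78
tool_pos: [0.5924, -0.0871, 0.175]
eef_rot: [0.708, 0.707, 0.003, 0.006]
ft_force: [0.4, -0.6, 1.3]
grip_width: 1.001
grasp_force: 0.0
[ 0.59239646 -0.08709749  0.17503723] 1.0007804241816833
283 [ 0.58219194 -0.09145916  0.09015252] [ 0.59548675 -0.0786063   0.10708496]
```

```bash
python3 -m creep '[[[0,0,0,-30,-23,0,-1],[0,0,0,-60,-45,0,-1],[0,0,0,-90,-68,0,-1],[0,0,0,-120,-91,0,-1],[0,0,0,-150,-114,0,-1],[0,0,0,-175,-132,0,-1],[0,0,0,-190,-144,0,-1],[0,0,0,-195,-148,0,-1],[0,0,0,-195,-148,20,-1],[0,0,0,-195,-148,50,-1],[0,0,0,-195,-148,50,-1]]]'
python3 - <<'E'
from h import *
f=wrist("w4"); W=wcloud(f); print(f["s"]["tool_pos"],f["s"]["grip_width"])
P=W[sel(W,(.39,.49),(-.33,-.22),(.046,.06))]; print(len(P),P.min(0),P.max(0),cv2.minEnclosingCircle((P[:,:2]*1000).astype(np.float32)))
P=W[sel(W,(.40,.48),(-.2,-.12),(.028,.04))]; print("loupe",len(P),P.min(0),P.max(0))
E
```

```text
time_s: 6.75
tool_pos: [0.4365, -0.2767, 0.1103]
eef_rot: [0.708, 0.707, 0.0, -0.006]
ft_force: [-0.5, 0.6, -2.1]
grip_width: 0.999
grasp_force: 0.0
[ 0.43653036 -0.27667572  0.11026224] 0.9987209478547368
5290 [ 0.40969036 -0.31034517  0.04607734] [ 0.46849093 -0.25130312  0.05173203] ((439.32623291015625, -280.9574890136719), 29.988815307617188)
loupe 1686 [ 0.41894984 -0.17987539  0.02800206] [ 0.45385982 -0.14506969  0.03424836]
```

```bash
python3 -m creep '[[[0,0,0,0,0,25,-1],[0,0,0,0,0,50,-1],[0,0,0,0,0,75,-1],[0,0,0,0,0,90,-1],[0,0,0,0,0,95,-1],[0,0,0,0,0,95,-1],[0,0,0,0,0,95,-0.5],[0,0,0,0,0,95,0],[0,0,0,0,0,95,1],[0,0,0,0,0,95,1],[0,0,0,0,0,95,1],[0,0,0,0,0,95,1],[0,0,0,0,0,95,1],[0,0,0,0,0,95,1]]]'
```

```text
time_s: 7.97
tool_pos: [0.4411, -0.2817, 0.0239]
eef_rot: [0.708, 0.707, 0.0, 0.002]
ft_force: [-0.7, 1.3, 6.2]
grip_width: 0.659
grasp_force: 63.3
```

```bash
python3 -m creep '[[[0,0,0,0,0,-15,1],[0,0,0,0,0,-40,1],[0,0,0,0,0,-70,1],[0,0,0,8,20,-80,1],[0,0,0,18,48,-80,1],[0,0,0,29,76,-80,1],[0,0,0,39,104,-80,1],[0,0,0,48,130,-80,1],[0,0,0,54,144,-80,1],[0,0,0,54,144,-80,1],[0,0,0,54,144,-80,1],[0,0,0,54,144,-80,1]]]'
python3 - <<'E'
from h import *
f=wrist("w5"); W=wcloud(f); print(f["s"]["tool_pos"],f["s"]["grip_width"])
P=W[sel(W,(.39,.66),(-.33,-.17),(.1,.16))]; P=P[P[:,1]>-.25];print(len(P),np.percentile(P[:,2],[1,50,99]))
m=sel(W,(.52,.65),(-.3,-.17),(.0085,.016)); P=W[m]; print(len(P),P.min(0),P.max(0),cv2.minEnclosingCircle((P[:,:2]*1000).astype(np.float32)))
E
```

```text
time_s: 8.97
tool_pos: [0.583, -0.2269, 0.1016]
eef_rot: [0.708, 0.707, -0.0, -0.0]
ft_force: [-1.0, -0.7, -1.8]
grip_width: 0.653
grasp_force: 64.3
[ 0.58300287 -0.22688507  0.10162552] 0.6533037480788512
19570 [0.11006278 0.12684076 0.15976325]
2640 [ 0.53710297 -0.24692424  0.00851288] [ 0.63211028 -0.17921002  0.01319143] ((584.3148193359375, -226.752197265625), 47.84315872192383)
```

View pics/w5.png

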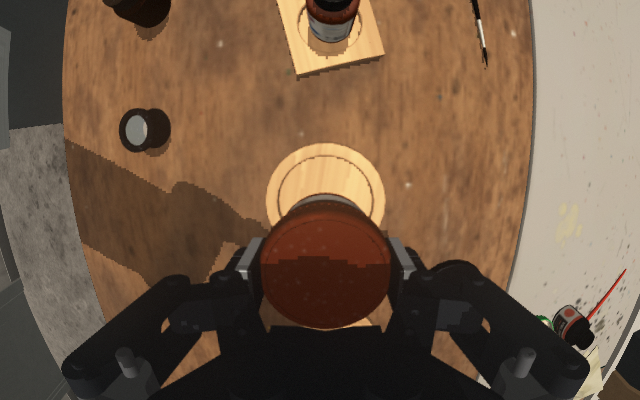

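Held pot over the large disc (325,195), centred within 1 mm, and the dropper sits upright in the square block (333,20). Lowering the pot.

```bash
python3 -m creep '[[[0,0,0,0,1,30,1],[0,0,0,0,1,50,1],[0,0,0,0,1,63,1],[0,0,0,0,1,69,1],[0,0,0,0,1,73,1],[0,0,0,0,1,73,1],[0,0,0,0,1,73,1],[0,0,0,0,1,73,0],[0,0,0,0,1,73,-0.6],[0,0,0,0,1,73,-1],[0,0,0,0,1,73,-1],[0,0,0,0,1,73,-1],[0,0,0,0,1,73,-1],[0,0,0,0,1,50,-1],[0,0,0,0,1,20,-1],[0,0,0,0,1,-15,-1],[0,0,0,0,1,-50,-1],[0,0,0,0,1,-65,-1],[0,0,0,0,1,-65,-1]]]'
python3 - <<'E'
from h import *
f=wrist("w6"); W=wcloud(f); print(f["s"]["tool_pos"],f["s"]["grip_width"])
P=W[sel(W,(.53,.64),(-.28,-.17),(.047,.08))]; print(len(P),P.min(0),P.max(0),cv2.minEnclosingCircle((P[:,:2]*1000).astype(np.float32)))
E
```

```text
time_s: 10.6
tool_pos: [0.5875, -0.2282, 0.1723]
eef_rot: [0.708, 0.707, 0.001, 0.005]
ft_force: [0.2, -0.4, 1.4]
grip_width: 1.0
grasp_force: 0.0
[ 0.58745029 -0.22823799  0.17234225] 1.0002273330432134
3488 [ 0.55796622 -0.25591162  0.04717108] [ 0.61530824 -0.19726903  0.055527  ] ((586.4619750976562, -226.7759246826172), 30.189516067504883)
```

```bash
python3 -m creep '[[[0,0,0,23,-20,0,-1],[0,0,0,46,-39,0,-1],[0,0,0,69,-59,0,-1],[0,0,0,92,-79,0,-1],[0,0,0,115,-98,0,-1],[0,0,0,138,-118,0,-1],[0,0,0,158,-135,0,-1],[0,0,0,171,-146,0,-1],[0,0,0,176,-150,0,-1],[0,0,0,176,-150,20,-1],[0,0,0,176,-150,45,-1],[0,0,0,176,-150,60,-1],[0,0,0,176,-150,60,-1],[0,0,0,176,-150,60,-1]]]'
python3 - <<'E'
from h import *
f=wrist("w7"); W=wcloud(f); print(f["s"]["tool_pos"],f["s"]["grip_width"])
P=W[sel(W,(.39,.48),(-.1,-.0),(.055,.07))]; print(len(P),P.min(0),P.max(0),cv2.minEnclosingCircle((P[:,:2]*1000).astype(np.float32)))
m=sel(W,(.36,.52),(.0,.12),(.006,.03)); P=W[m]; print("tube",P.min(0),P.max(0),cv2.minAreaRect((P[:,:2]*1000).astype(np.float32)))
P=W[sel(W,(.53,.64),(-.04,.13),(.008,.02))]; print("tray",P.min(0),P.max(0),cv2.minAreaRect((P[:,:2]*1000).astype(np.float32)))
E
```

```text
time_s: 11.82
tool_pos: [0.434, -0.0503, 0.1051]
eef_rot: [0.708, 0.706, -0.001, -0.002]
ft_force: [0.4, 0.1, 0.9]
grip_width: 0.993
grasp_force: 0.0
[ 0.43402475 -0.05027894  0.10507011] 0.9934558075334268
1588 [ 0.41886321 -0.06617034  0.05500814] [ 0.44750095 -0.03662975  0.06190669] ((433.19097900390625, -51.49398422241211), 15.13019847869873)
tube [0.40022925 0.0415252  0.00600378] [0.49389715 0.06539094 0.02019868] ((447.0424499511719, 52.73322296142578), (94.01238250732422, 23.36773109436035), 2.1758291721343994)
tray [ 0.55463879 -0.02454876  0.00803747] [0.62143587 0.10888029 0.01323861] ((587.9449462890625, 42.11327362060547), (130.323486328125, 57.466773986816406), 85.11561584472656)
```

View pics/w7.png

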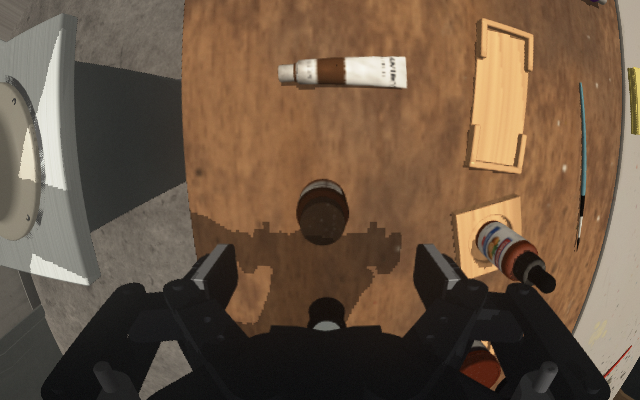

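The ink bottle is centred between the fingers at (322,212). The tube is at (343,73) with its cap to the left, and the tray is at (502,95). Gripping the ink bottle.

```bash
python3 -m creep '[[[0,0,0,0,-1,25,-1],[0,0,0,0,-1,50,-1],[0,0,0,0,-1,75,-1],[0,0,0,0,-1,90,-1],[0,0,0,0,-1,96,-1],[0,0,0,0,-1,96,-1],[0,0,0,0,-1,96,-0.3],[0,0,0,0,-1,96,0],[0,0,0,0,-1,96,0.3],[0,0,0,0,-1,96,1],[0,0,0,0,-1,96,1],[0,0,0,0,-1,96,1],[0,0,0,0,-1,96,1],[0,0,0,0,-1,96,1],[0,0,0,0,-1,96,1]]]'
```

```text
time_s: 13.12
tool_pos: [0.4349, -0.0508, 0.0117]
eef_rot: [0.708, 0.707, 0.0, 0.001]
ft_force: [-1.1, 1.1, 7.1]
grip_width: 0.419
grasp_force: 59.7
```

```bash
python3 -m creep '[[[0,0,0,0,0,-15,1],[0,0,0,0,0,-45,1],[0,0,0,0,0,-80,1],[0,0,0,-12,6,-100,1],[0,0,0,-36,18,-100,1],[0,0,0,-66,34,-100,1],[0,0,0,-96,50,-100,1],[0,0,0,-126,65,-100,1],[0,0,0,-156,81,-100,1],[0,0,0,-186,97,-100,1],[0,0,0,-216,112,-100,1],[0,0,0,-246,128,-100,1],[0,0,0,-276,144,-100,1],[0,0,0,-300,156,-100,1],[0,0,0,-312,162,-100,1],[0,0,0,-312,162,-100,1],[0,0,0,-312,162,-100,1],[0,0,0,-312,162,-100,1]]]'
python3 - <<'E'
from h import *
f=wrist("w8"); W=wcloud(f); print(f["s"]["tool_pos"],f["s"]["grip_width"],f["s"]["grasp_force"])
m=sel(W,(.54,.65),(-.42,-.31),(.0085,.016)); P=W[m]; print(len(P),P.min(0),P.max(0),cv2.minEnclosingCircle((P[:,:2]*1000).astype(np.float32)))
E
```

```text
time_s: 14.62
tool_pos: [0.595, -0.3615, 0.11]
eef_rot: [0.707, 0.707, 0.0, -0.001]
ft_force: [0.7, 0.1, -1.6]
grip_width: 0.421
grasp_force: 60.3
[ 0.59496834 -0.36147265  0.11000063] 0.4208024080685172 60.2957166696433
1888 [ 0.55993354 -0.38734562  0.00852225] [ 0.63170134 -0.32698576  0.01301265] ((595.9185791015625, -362.6858215332031), 36.58980941772461)
```

```bash
python3 -m creep '[[[0,0,0,-1,1,35,1],[0,0,0,-1,1,65,1],[0,0,0,-1,1,80,1],[0,0,0,-1,1,88,1],[0,0,0,-1,1,93,1],[0,0,0,-1,1,93,1],[0,0,0,-1,1,93,1],[0,0,0,-1,1,93,0.2],[0,0,0,-1,1,93,-0.3],[0,0,0,-1,1,93,-1],[0,0,0,-1,1,93,-1],[0,0,0,-1,1,93,-1],[0,0,0,-1,1,93,-1],[0,0,0,-1,1,70,-1],[0,0,0,-1,1,40,-1],[0,0,0,-1,1,5,-1],[0,0,0,-1,1,-30,-1],[0,0,0,-1,1,-50,-1],[0,0,0,-1,1,-50,-1]]]'
python3 - <<'E'
from h import *
f=wrist("w9"); W=wcloud(f); print(f["s"]["tool_pos"],f["s"]["grip_width"])
P=W[sel(W,(.54,.65),(-.42,-.31),(.055,.08))]; print(len(P),P.min(0),P.max(0),cv2.minEnclosingCircle((P[:,:2]*1000).astype(np.float32)))
E
```

```text
time_s: 16.25
tool_pos: [0.5993, -0.366, 0.168]
eef_rot: [0.708, 0.707, 0.0, 0.006]
ft_force: [0.9, -0.2, 1.1]
grip_width: 0.999
grasp_force: 0.0
[ 0.59928555 -0.36600531  0.16798538] 0.9985989208942471
1020 [ 0.58488685 -0.3805625   0.05501594] [ 0.61401831 -0.35060144  0.06576945] ((599.4515991210938, -365.34027099609375), 15.230693817138672)
```

```bash
python3 -m creep '[[[0,0,0,30,-11,0,-1],[0,0,7,60,-21,0,-1],[0,0,14,90,-32,0,-1],[0,0,21,125,-44,0,-1],[0,0,28,160,-57,0,-1],[0,0,35,195,-69,0,-1],[0,0,42,230,-82,0,-1],[0,0,49,265,-94,0,-1],[0,0,56,300,-106,0,-1],[0,0,63,335,-119,0,-1],[0,0,70,370,-131,0,-1],[0,0,77,397,-141,0,-1],[0,0,84,410,-146,0,-1],[0,0,88,417,-148,10,-1],[0,0,88,417,-148,35,-1],[0,0,88,417,-148,50,-1],[0,0,88,417,-148,50,-1],[0,0,88,417,-148,50,-1]]]'
python3 - <<'E'
from h import *
f=wrist("w10"); W=wcloud(f); print(f["s"]["tool_pos"],f["s"]["grip_width"])
m=sel(W,(.36,.53),(.0,.12),(.005,.03)); P=W[m]; r=cv2.minAreaRect((P[:,:2]*1000).astype(np.float32)); print("tube",P.min(0),P.max(0),r)
for a in np.arange(.39,.5,.01):
    Q=P[abs(P[:,0]-a)<.004]
    if len(Q): print(a.round(2),len(Q),Q[:,1].min().round(4),Q[:,1].max().round(4),Q[:,2].max().round(4))
E
```

```text
time_s: 17.8
tool_pos: [0.4474, 0.0539, 0.1087]
eef_rot: [1.0, 0.017, -0.002, -0.0]
ft_force: [0.1, 0.3, -0.4]
grip_width: 0.994
grasp_force: 0.0
[0.44740809 0.05386171 0.10868311] 0.9939978975744321
tube [0.4002036  0.04165657 0.00500132] [0.49563285 0.06574235 0.02071433] ((448.0240783691406, 52.96045684814453), (95.78236389160156, 23.429872512817383), 2.4238197803497314)
0.4 51 0.0452 0.0571 0.0166
0.41 124 0.0446 0.0591 0.0181
0.42 211 0.0424 0.061 0.0207
0.43 236 0.0429 0.0621 0.0195
0.44 249 0.0417 0.0623 0.0176
0.45 271 0.0421 0.0642 0.0162
0.46 294 0.0417 0.0645 0.0137
0.47 307 0.0421 0.0656 0.0123
0.48 271 0.0425 0.0657 0.0099
0.49 187 0.0429 0.0653 0.008
```

View pics/w10.png

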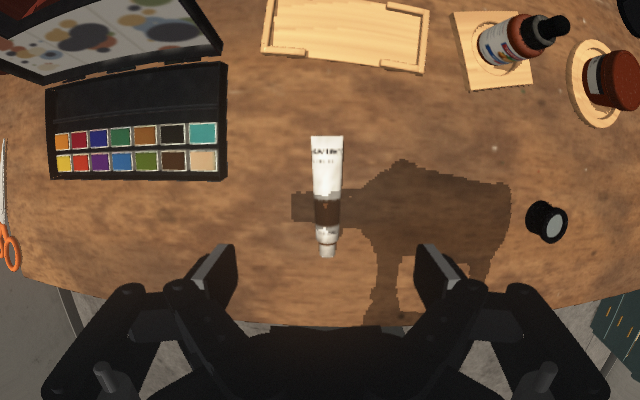

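The tube lies lengthwise between the fingers at (327,197), cap towards the robot. Gripping.

```bash
python3 -m creep '[[[0,0,0,-4,0,30,-1],[0,0,0,-4,0,60,-1],[0,0,0,-4,0,85,-1],[0,0,0,-4,0,98,-1],[0,0,0,-4,0,105,-1],[0,0,0,-4,0,105,-1],[0,0,0,-4,0,105,-0.2],[0,0,0,-4,0,105,0.2],[0,0,0,-4,0,105,0.5],[0,0,0,-4,0,105,1],[0,0,0,-4,0,105,1],[0,0,0,-4,0,105,1],[0,0,0,-4,0,105,1],[0,0,0,-4,0,105,1],[0,0,0,-4,0,105,1]]]'
```

```text
time_s: 19.1
tool_pos: [0.4458, 0.0534, 0.0061]
eef_rot: [1.0, 0.017, 0.001, 0.0]
ft_force: [-1.6, -0.6, 5.8]
grip_width: 0.222
grasp_force: 58.8
```

```bash
python3 -m creep '[[[0,0,0,0,0,-20,1],[0,0,0,0,0,-45,1],[0,0,-7,10,1,-70,1],[0,0,-14,22,3,-80,1],[0,0,-21,34,5,-80,1],[0,0,-28,46,6,-80,1],[0,0,-35,58,8,-80,1],[0,0,-42,70,10,-80,1],[0,0,-49,82,11,-80,1],[0,0,-56,94,13,-80,1],[0,0,-63,106,15,-80,1],[0,0,-70,118,16,-80,1],[0,0,-77,130,18,-80,1],[0,0,-83,142,19,-80,1],[0,0,-83,142,19,-80,1],[0,0,-83,142,19,-80,1],[0,0,-83,142,19,-80,1]]]'
python3 - <<'E'
from h import *
f=wrist("w11"); W=wcloud(f); s=f["s"];print(s["tool_pos"],s["eef_rot"],s["grip_width"],s["grasp_force"])
P=W[sel(W,(.53,.64),(-.04,.14),(.0085,.016))]; print("tray",P.min(0),P.max(0),cv2.minAreaRect((P[:,:2]*1000).astype(np.float32)))
P=W[sel(W,(.56,.61),(.03,.14),(.06,.11))]; print("tube",P.min(0),P.max(0),cv2.minAreaRect((P[:,:2]*1000).astype(np.float32)))
E
```

```text
time_s: 20.52
tool_pos: [0.5867, 0.0394, 0.0849]
eef_rot: [0.739, 0.674, -0.0, -0.001]
ft_force: [-0.8, 0.4, -0.2]
grip_width: 0.219
grasp_force: 58.7
[0.58672567 0.0393958  0.08489975] [ 7.38630195e-01  6.74110529e-01 -4.17981229e-04 -5.05250885e-04] 0.21912850204600207 58.70331281621475
tray [0.53003534 0.00983688 0.00850085] [0.62148706 0.13962243 0.01593543] ((585.5328369140625, 77.19729614257812), (81.18278503417969, 143.49896240234375), 12.904342651367188)
tube [0.56578657 0.03000878 0.06003115] [0.60999364 0.13780068 0.1099954 ] ((583.7183227539062, 83.77473449707031), (43.506591796875, 109.22299194335938), 6.4476704597473145)
```

View pics/w11.png

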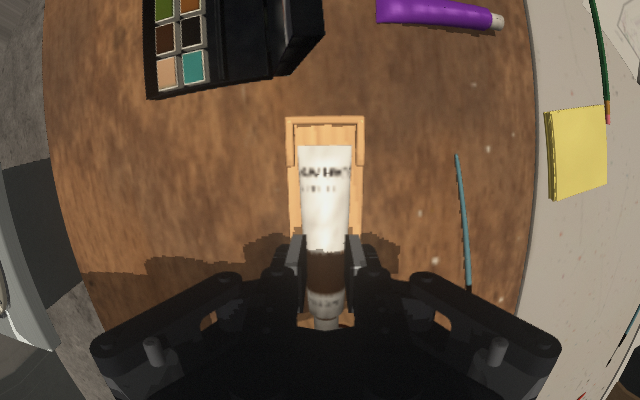

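Tube aligned over the tray (325,190). Lowering and releasing.

```bash
python3 -m creep '[[[0,0,0,0,1,30,1],[0,0,0,0,1,52,1],[0,0,0,0,1,64,1],[0,0,0,0,1,70,1],[0,0,0,0,1,74,1],[0,0,0,0,1,74,1],[0,0,0,0,1,74,1],[0,0,0,0,1,74,0.5],[0,0,0,0,1,74,0.2],[0,0,0,0,1,74,0],[0,0,0,0,1,74,0],[0,0,0,0,1,74,0],[0,0,0,0,1,60,0],[0,0,0,0,1,35,-0.5],[0,0,0,0,1,5,-1],[0,0,0,0,1,-30,-1],[0,0,0,0,1,-60,-1],[0,0,0,0,1,-90,-1],[0,0,0,0,1,-100,-1],[0,0,0,0,1,-100,-1]]]'
python3 - <<'E'
from h import *
f=wrist("w12"); W=wcloud(f); s=f["s"];print(s["tool_pos"],s["grip_width"])
P=W[sel(W,(.545,.63),(-.04,.14),(.006,.016))]; print("tray",P.min(0),P.max(0),cv2.minAreaRect((P[:,:2]*1000).astype(np.float32)))
C=np.array([.588,.042]); a=np.radians(85.1); D=W[...,:2]-C; l=D@[np.cos(a),np.sin(a)]; t=D@[-np.sin(a),np.cos(a)]
m=(abs(l)<.057)&(abs(t)<.02)&(W[...,2]>.0075)&(W[...,2]<.04); print(l[m].min(),l[m].max(),t[m].min(),t[m].max(),W[m][:,2].max()); print(cv2.minAreaRect((W[m][:,:2]*1000).astype(np.float32)))
g=grab_frame("side"); V=cloud(g); cv2.imwrite("pics/c2.png",cv2.resize(g["img"][160:300,240:385],None,fx=4,fy=4,interpolation=cv2.INTER_CUBIC))
for nm,x,y,z,r in [("drop",(.55,.63),(-.13,-.04),(.02,.058),.0165),("ink",(.56,.64),(-.41,-.32),(.015,.036),.019),("pot",(.53,.64),(-.28,-.17),(.042,.05),.03),("loupe",(.41,.48),(-.215,-.14),(.006,.03),.0175)]: print(nm,circ(V[sel(V,x,y,z)],r))
E
```

```text
time_s: 22.23
tool_pos: [0.591, 0.0389, 0.1901]
eef_rot: [0.738, 0.675, 0.003, 0.003]
ft_force: [-0.0, 0.1, 0.3]
grip_width: 1.002
grasp_force: 0.0
[0.59098747 0.03886476 0.1901024 ] 1.0017307863232099
tray [ 0.54509599 -0.02359581  0.00600327] [0.62024516 0.13971444 0.01598313] ((586.5945434570312, 58.786956787109375), (72.82769775390625, 165.05978393554688), 3.634946823120117)
-0.050007690974389896 0.047241728666771794 -0.014594975280960498 0.008554868705673636 0.02447667153513522
((590.8316650390625, 40.36630630493164), (97.2449951171875, 23.124929428100586), 85.00253295898438)
drop (array([ 0.5873, -0.0851]), 0.0012, 102)
ink (array([ 0.598, -0.364]), 0.001, 89)
pot (array([ 0.5861, -0.2253]), 0.0012, 50)
loupe (array([ 0.4341, -0.1603]), 0.0021, 85)
```

View pics/c2.png

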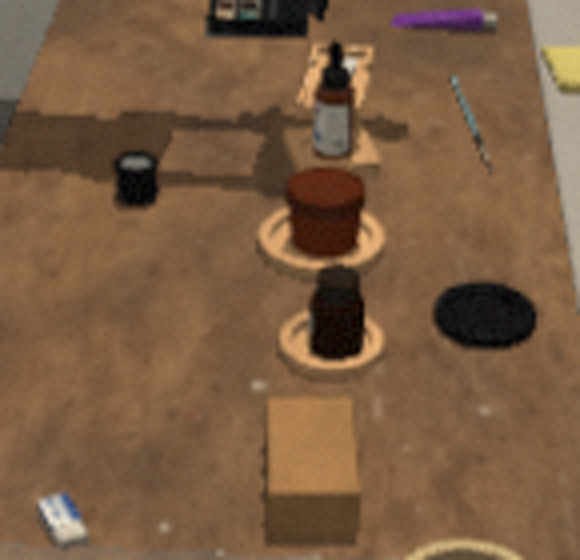

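View pics/w12.png

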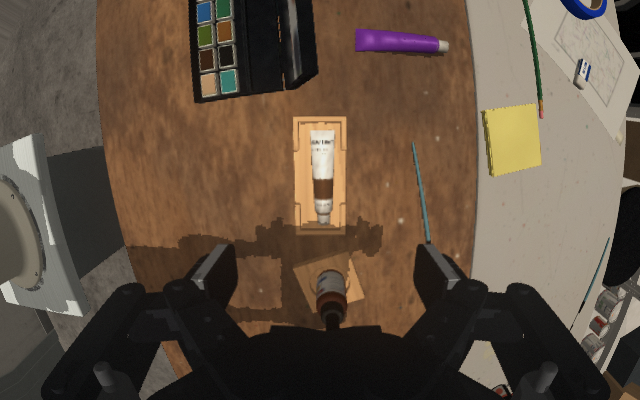

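All four containers are seated flat, within about 4 mm of centre: tube at (322,178) in the tray, and dropper, pot and ink bottle upright in their rests. The loupe and cork block have not moved. Handing in.

```bash
python3 -c "
from workcell import env
print(env.finish_job())"
```

```text
the job is handed in; nothing more can be done
None
```

I handed the job in at about 22 s: all four containers are seated in their own rests, upright or flat and within about 4 mm of centre, and the loupe and cork block show no movement in the last pictures; the system returned no verdict.

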